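# Move a battery pack from charger to controller

### The job

Move the battery pack from the charger to the measuring arm's controller: press the charger's catch so that the pack springs loose, draw it off the rail, and slide it the same way round into the controller's rail until the catch clicks up behind it, then let go. Be gentle: never press, pull or ram hard (a push of 15 N is plenty), and leave the other things on the bench where they are.

Things in the scene. Friction and masses are not known exactly. Their poses are not given: they have to be found in the camera images.
- pack: The loose grey plastic battery pack, 0.25 to 0.5 kg: a smooth flange 70 (x) x 60 (y) x 9 mm at the bottom and on it a body 66 (x) x 42 (y) mm, up to 54 mm above the underside, with fine ribs on the two long sides where it is gripped, and brass contacts on the nose. Origin: centre of the underside; z up, +x is the nose that goes into a rail first. It starts fully home in the charger, its axes along the charger's.
- pack_nose (a point): Middle of the pack's nose face: 35 mm ahead (+x) of the pack's origin, 4.5 mm above the underside. In a rail the pack has 1.5 mm of play to each side and 2 mm up and down; held stiffly at a wrong height or tilt it wedges (forces several times the push), so ease it by feel, or let go once it is well inside the lips and take it afresh.
- charger: Fixed black plastic charger: a rail and behind it a low finned housing 110 mm wide, 46 mm high. Origin: on the table, straight below the centre of a fully home pack. Its x axis is the rail's line; a pack goes in towards +x, away from the thumb pad. Rail floor 24 mm above the table; a spring plunger at the inner end pushes the pack out with 2.5 to 4.5 N over its last 12 mm; a home pack has 2.5 mm of play before the hard stop.
- controller: Fixed controller of the measuring arm: a grey rail, and behind it a white box 120 mm wide, 74 mm high. Origin: on the table, straight below the centre of a fully home pack. Its x axis is the rail's line; a pack goes in towards +x, away from the thumb pad. Rail floor 24 mm above the table; a spring plunger at the inner end pushes the pack out with 2.5 to 4.5 N over its last 12 mm; a home pack has 2.5 mm of play before the hard stop.
- charger_pad (a point): Centre of the top, at rest, of the charger's thumb pad: black, 30 (x) x 40 (y) mm, before the rail's mouth, 87 mm from the origin towards -x, 22 mm above the table. Pressed down it lowers the tooth: 8 mm in all, 2 N at first, 5.2 N at the bottom, plus 1 N of friction. After about 6 mm the pack springs 12 mm towards -x, over the tooth, and the pad may be let go. The point does not move.
- controller_pad (a point): The same point of the controller's thumb pad (same catch, same place on its rail, 87 mm from the origin towards -x). It need not be pressed.
- charger_mouth (a point): Middle of the charger's rail floor near its open end, 60 mm from the origin towards -x, 24 mm above the table. The rail is 63 mm wide inside; steel lips over both edges leave 50 mm between them, underside 11 mm and top 15 mm above the floor (17 mm at the flared mouth, x = -62 mm). Flared side cheeks and a floor lead-in that drops 4 mm reach out to x = -76 mm.
- controller_mouth (a point): Middle of the controller's rail floor near its open end, 60 mm from the origin towards -x, 24 mm above the table. The rail is 63 mm wide inside; steel lips over both edges leave 50 mm between them, underside 11 mm and top 15 mm above the floor (17 mm at the flared mouth, x = -62 mm). Flared side cheeks and a floor lead-in that drops 4 mm reach out to x = -76 mm.
- charger_tooth (a point): Middle of the top edge of the charger's catch tooth, 5 mm above the rail floor, 35 mm from the origin towards -x: steel, 17 mm wide, ramped over 14 mm on the mouth side and upright on the inner side. A pack pushed in rides over it (about 3 to 10 N) and it springs up behind the pack's rear face; a sharp rise beyond means the hard stop. The point does not move.
- controller_tooth (a point): Middle of the top edge of the controller's catch tooth, 5 mm above the rail floor, 35 mm from the origin towards -x: steel, 17 mm wide, ramped over 14 mm on the mouth side and upright on the inner side. A pack pushed in rides over it (about 3 to 10 N) and it springs up behind the pack's rear face; a sharp rise beyond means the hard stop. The point does not move.
- charger_catch (a joint): How far the charger's catch is pressed down, m: 0 up, 0.008 fully down.
- controller_catch (a joint): How far the controller's catch is pressed down, m: 0 up (also once it has clicked up behind a home pack), about 0.005 while a pack lies over the tooth, 0.008 fully down.
- tube: Bystander: bent copper tube 22 mm thick, about 280 mm long, lying flat. Origin at its middle, on the table.
- vblock: Bystander: dark steel V-block 50 x 50 x 44 mm. Origin under its centre.
- caliper: Bystander: slide caliper 200 mm long, lying flat. Origin under its beam's middle.
- ring_gauge: Bystander: steel ring gauge, 52 mm across, 14 mm high, between the two rails. Origin under its centre.
- plug_gauge: Bystander: steel plug gauge standing up, 34 mm across, 50 mm high. Origin under its centre.
- tape_roll: Bystander: clear roll 90 mm across, 24 mm high. Origin under its centre.
- gauge_block: Bystander: upright steel gauge block 35 x 12 x 30 mm. Origin under its centre.
Things that resemble listed ones, but are neither listed nor needed, are in the scene too. Leave any blue or purple look-alike of the pack alone.

How it is judged:
By the outcome, as a careful person would: the job done as asked, in the order asked, and still so for the second after the job is handed in, with the robot touching nothing.
It also fails if it takes over 54 s, if anything falls off the work surface, if the arm or the gripper's body presses on something with over 40 N, if the wrist force passes 120 N, or if a joint passes its speed limit or range.

### The arm

A 6-joint arm with a two-finger parallel gripper is mounted at the origin on the work surface. World frame = base frame: x ahead of the robot, y to its left, z up, the work surface at z = 0. Lengths are in m, angles in rad, forces in N, time in s.
With the tool pointing down it reaches from about 0.35 to 0.85 m from the base axis. Payload 8.1 kg.
Tool frame: the origin (TCP) lies on the mounting face of the last link; the fingertips stand 186 mm ahead of it and the grasp point (between the pads) lies 167 mm ahead of it; z points along the fingers, y is the line along which they close (so a half turn about z gives the same grasp; the last joint's range is limited). The gripper opens to 93 mm and grips with 3 to 60 N. Pads are 15 mm wide; open, the fingers measure 128 mm over their backs; the gripper's body (75 mm by 188 mm) begins 65 mm behind the grasp point.
Start: joints at [-1.261, 0.13, 1.488, -0, 1.523, -0.085], TCP at [0.231, -0.554, 0.405] pointing down, gripper open.
Joint ranges: [-2.96, 2.96], [-0.89, 2.26], [0.02, 2.5], [-1.34, 4.48], [0, 2.73], [-2.66, 2.66]. Speed limits (rad/s): [2.39, 2.39, 2.79, 3.14, 3.14, 3.14].

### API

Orientations are given as a rotation vector (axis times angle).
In Python, from plant import read_state, read_camera, camera_params, close_job gives the robot as it stands. The module is installed in compiled form; this text tells all that it offers.
- The arm moves only by the tool servo_tool, never from a script. Its argument "increments" is a list of rows, each an object with "slide": the shift along the tool's x, y, z in mm, a list of three; "dr": the turn, a rotation vector about the tool's x, y, z in rad, a list of three; "jaw": the closure, from 0 (fully open) to 1 (shut). In form: [{"slide": [x, y, z], "dr": [ax, ay, az], "jaw": jaw}, ...]. A call has 1 to 20 rows; each row is the pose to reach, as a shift and turn from the pose commanded when the call began, along the tool's axes at that moment; what a row does not reach only later rows make up. A row lasts 1/10 s, in which the tool goes at most 50 mm and 8.59 degrees, less where a joint would pass 70% of its speed; a pose out of reach is approached as far as the arm can. A call with a gripper value outside its range is refused whole. The fingers move at their own pace and stop on an object; "force" is the grip in N (left out, the last holds). Time passes only in rows, so rows that repeat a pose let the fingers close. It gives the time, the measured TCP pose, the force, the opening and the grip force at its end, in the units of the state.
- read_state(): the state, without advancing time (a new reading comes with each control period).
- read_camera(name): name is "scene" or "top"; returns (picture, depth): 384x512x3 uint8, red, green, blue; 384x512 float32, m along the optical axis (not along the pixel's ray), 0 where there is no reading.
- camera_params(name): a dict with "fx", "fy", "cx", "cy" (pixels), "k1" (the pictures are not rectified: a ray, as slopes to the right and down, at radius r is drawn at 1 + k1 r^2 times it, then the intrinsics apply), "rvec" (rotation vector, rad) and "tvec" (3), from world to camera coordinates, as OpenCV has them. Camera axes: x right, y down, z forward; pixel columns grow to the right and rows downward; lengths in m; the calibration is good to about 2 mm. A picture is of the moment at which its call begins. camera_params takes no time and is no camera call.
- close_job(): hands the job in; it is judged then, once.
The state is a dict: "t": time; "q": joint angles; "dq": joint speeds; "joint_torque": joint torques, N m; "tool_pos": TCP position; "orientation": TCP orientation; "force": force on the tool from outside, world axes, zero at the start; "wrist_torque": the same for the moment, N m; "opening": finger opening in m; "gripper_force": force on a finger pad.
Only numpy, scipy, OpenCV 4.12 (cv2) and the standard library are available. Lean on these libraries where they do the work, as an engineer would, in place of code of your own. Each camera call takes 0.05 s, during which the arm holds its last target. There are 200 camera calls.

## Working session

There is one attempt and no reset: what is moved stays moved. The work goes in short steps, Python scripts to look and compute and a tool call to move; the robot and the scene stay as the last step left them, time stands still between calls to the robot, and variables do not carry over. Pictures are saved under pics/ and viewed, at most 10 in all, crops included, and the job is handed in when it is done.

Besides the shell and the picture viewer there is one more tool, called after "Request:" by a JSON object that holds its "fn" and its "kwargs", one argument or row to a line. servo_tool: Moves the arm, as the interface text tells. Its arguments: {"type":"object","properties":{"increments":{"type":"array"},"force":{"type":"number"}},"required":["increments"]}

```bash
mkdir -p pics
cat > h.py <<'E'
import numpy as np, cv2
from plant import *
def P(n):
    p=camera_params(n); R=cv2.Rodrigues(np.array(p["rvec"],float))[0]; return p,R,np.array(p["tvec"],float)
def rays(n,uv):
    p,R,t=P(n); uv=np.atleast_2d(np.array(uv,float))
    d=np.c_[(uv[:,0]-p["cx"])/p["fx"],(uv[:,1]-p["cy"])/p["fy"]]; s=d.copy()
    for _ in range(20): s=d/(1+p["k1"]*(s**2).sum(1,keepdims=True))
    return -R.T@t, np.c_[s,np.ones(len(s))]@R
def onplane(n,uv,z):
    c,d=rays(n,uv); return c+d*((z-c[2])/d[:,2])[:,None]
def cloud(n,dep):
    v,u=np.mgrid[:384,:512]; c,d=rays(n,np.c_[u.ravel(),v.ravel()])
    return (c+d*dep.reshape(-1,1)).reshape(384,512,3)
def proj(n,X):
    p,R,t=P(n); c=np.atleast_2d(X)@R.T+t; s=c[:,:2]/c[:,2:]; s=s*(1+p["k1"]*(s**2).sum(1,keepdims=True))
    return s*[p["fx"],p["fy"]]+[p["cx"],p["cy"]]
E
python3 - <<'E'
from h import *
for n in("scene","top"):
    im,d=read_camera(n); np.savez(f"{n}0.npz",im=im,d=d)
    cv2.imwrite(f"pics/{n}0.png",cv2.resize(im[:,:,::-1],(800,600),interpolation=cv2.INTER_CUBIC))
    print(n,rays(n,[[256,192]]),camera_params(n)["fx"])
s=read_state();print(s["tool_pos"],s["orientation"],s["force"],s["opening"])
E
```

```text
scene (array([1.35666384, 0.52042083, 0.75051569]), array([[-0.67795467, -0.43225121, -0.59459226]])) 424.582989791758
top (array([0.45884739, 0.00534294, 1.48342269]), array([[ 0.07038678, -0.01247165, -0.99764824]])) 462.13147617637804
[ 0.23072707 -0.55363775  0.40381414] [-3.07895897e+00 -6.15811101e-01  3.02207263e-04] [0.84536103 0.17808099 0.6841241 ] 0.09312573418611364
```

View pics/top0.png

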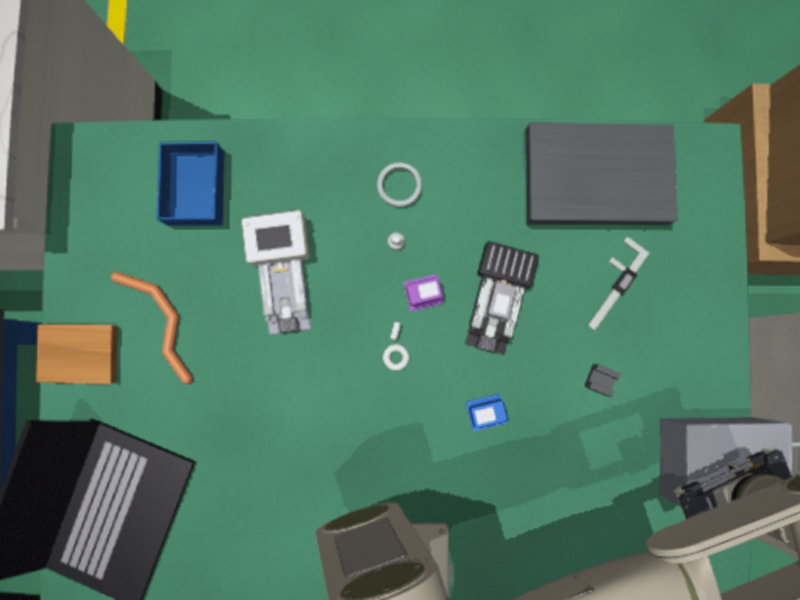

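View pics/scene0.png

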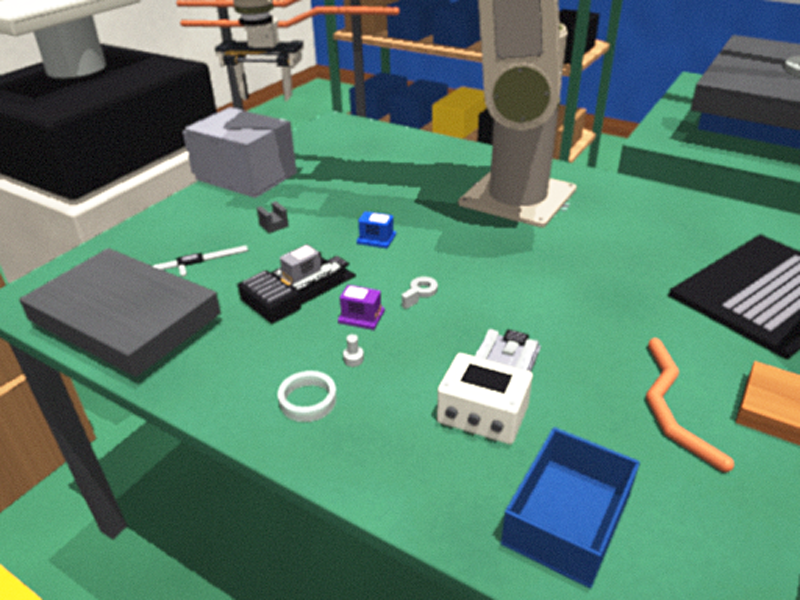

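The top view shows the charger (grey pack in a black rail) at about (500,300), with its housing up and its pad at (488,345). The controller's white box is at (275,237), its rail at (285,290) and its pad at (288,325). Next I measure both.

Run:
```python
from h import *
z=np.load("top0.npz"); im,d=z["im"],z["d"]
C=cloud("top",d); Z=C[...,2]
hsv=cv2.cvtColor(im,cv2.COLOR_RGB2HSV)
green=(hsv[...,0]>55)&(hsv[...,0]<95)&(hsv[...,1]>90)
def comp(mask,box,zp,name):
    u0,v0,u1,v1=box; m=np.zeros(mask.shape,np.uint8); m[v0:v1,u0:u1]=mask[v0:v1,u0:u1]
    n,l,st,ce=cv2.connectedComponentsWithStats(m); k=1+st[1:,4].argmax(); m=(l==k)
    v,u=np.nonzero(m); X=onplane("top",np.c_[u,v],zp)[:,:2]
    r=cv2.minAreaRect((X*1000).astype(np.float32)); print(name,st[k],"depth z med",np.median(Z[m]).round(4),"rect",np.round(r[0],1),np.round(r[1],1),round(r[2],1),"mean",(X.mean(0)*1000).round(1)); return m
V=hsv[...,2]; S=hsv[...,1]
comp(~green,(295,150,350,232),.03,"charger all")
comp(~green&(Z>.036)&(Z<.056)&(V<110),(295,150,350,200),.046,"charger housing")
comp(~green&(Z>.066)&(Z<.09),(295,150,350,232),.078,"pack top")
comp(~green&(Z>.06)&(Z<.09),(150,130,205,180),.074,"ctrl box")
comp(~green,(150,130,205,220),.03,"ctrl all")
out=[cv2.resize(im[148:232,290:355,::-1],None,fx=6,fy=6,interpolation=cv2.INTER_CUBIC),cv2.resize(im[133:217,150:215,::-1],None,fx=6,fy=6,interpolation=cv2.INTER_CUBIC)]
cv2.imwrite("pics/crop.png",np.hstack(out))
```

```text
charger all [ 298  155   47   72 2071] depth z med 0.0397 rect [ 564.8 -213.6] [110.4 216.6] 75.2 mean [ 570.4 -214.1]
charger housing [306 155  39  31 572] depth z med 0.0407 rect [ 629.1 -228.6] [109.1  77.7] 75.4 mean [ 630.6 -228.9]
pack top [312 181  18  23 300] depth z med 0.0783 rect [ 557.8 -210. ] [43.1 65.8] 75.5 mean [ 558.1 -209.7]
ctrl box [ 155  135   41   34 1115] depth z med 0.0727 rect [683.6 237.7] [ 91.7 120.7] 7.4 mean [684.  238.2]
ctrl all [ 154  134   45   81 2700] depth z med 0.0398 rect [619.3 233.2] [250.3 135. ] 7.7 mean [629.6 232.5]
```

View pics/crop.png

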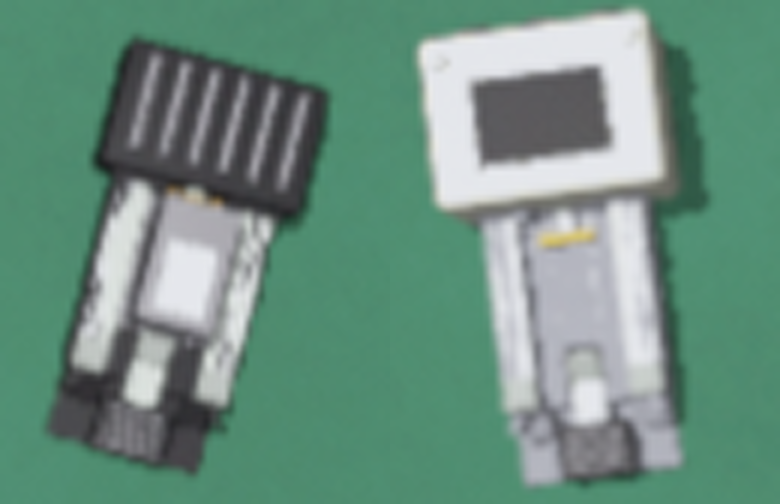

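The crop shows the pack home in the charger. The charger pad is at about (130,430) in the crop, the controller pad at (600,447), and the bright lips run either side of each rail. I take the controller's origin from its rail edges and pad, checking the method on the charger.

Run:
```python
from h import *
z=np.load("top0.npz"); im,d=z["im"],z["d"]
hsv=cv2.cvtColor(im,cv2.COLOR_RGB2HSV)
green=(hsv[...,0]>55)&(hsv[...,0]<95)&(hsv[...,1]>90)
def dev(name,box,o,a,boxz):
    u0,v0,u1,v1=box; g=np.zeros(green.shape,np.uint8); g[v0:v1,u0:u1]=~green[v0:v1,u0:u1]
    n,l,st,_=cv2.connectedComponentsWithStats(g); m=l==1+st[1:,4].argmax()
    v,u=np.nonzero(m); V=hsv[v,u,2]; S=hsv[v,u,1]
    c,s=np.cos(a),np.sin(a)
    def loc(zp): 
        X=onplane("top",np.c_[u,v],zp)[:,:2]-o; return np.c_[X@[c,s],X@[-s,c]]*1000
    L=loc(.02); print(name,"xmin(z.02) rail end",np.percentile(L[:,0],[0,1,2]).round(1))
    for x0 in range(-110,10,10):
        L2=loc(.022 if x0<-65 else .037); k=(L2[:,0]>=x0)&(L2[:,0]<x0+10)
        if k.sum()>3: 
            y=L2[k,1]; b=y[V[k]>150]; print("  x",x0,"y",y.min().round(1),y.max().round(1),"mid",((y.min()+y.max())/2).round(1), "bright",(b.min().round(1),b.max().round(1)) if len(b) else None)
    L=loc(.022); k=(L[:,0]<-65)&(V<(110))
    print("  dark pad med",np.median(L[k],0).round(1), L[k].min(0).round(1),L[k].max(0).round(1),k.sum())
dev("charger",(295,150,350,232),[.558,-.210],np.radians(-14.6),.046)
dev("ctrl",(150,130,205,220),[.600,.227],np.radians(7.5),.074)
# line profiles along the axis (brightness) at floor height
for n,o,a in(("ch",[.558,-.210],-14.6),("ct",[.600,.227],7.5)):
    a=np.radians(a); xs=np.arange(-116,60,4)
    X=np.array([[o[0]+x/1000*np.cos(a),o[1]+x/1000*np.sin(a),.024] for x in xs]); uv=proj("top",X)
    val=cv2.remap(hsv[...,2],uv[:,:1].astype(np.float32),uv[:,1:].astype(np.float32),cv2.INTER_LINEAR).ravel()
    sat=cv2.remap(hsv[...,1],uv[:,:1].astype(np.float32),uv[:,1:].astype(np.float32),cv2.INTER_LINEAR).ravel()
    print(n,[(int(x),int(b),int(q)) for x,b,q in zip(xs,val,sat)])
```

```text
charger xmin(z.02) rail end [-100.5  -97.1  -94.6]
  x -100 y -39.0 42.4 mid 1.7 bright None
  x -90 y -39.8 44.0 mid 2.1 bright None
  x -80 y -40.5 43.3 mid 1.4 bright (np.float64(-1.3), np.float64(1.8))
  x -70 y -45.2 42.5 mid -1.3 bright (np.float64(-9.0), np.float64(8.0))
  x -60 y -45.1 44.8 mid -0.1 bright (np.float64(-41.3), np.float64(40.2))
  x -50 y -45.1 45.6 mid 0.3 bright (np.float64(-42.0), np.float64(40.3))
  x -40 y -45.1 45.7 mid 0.3 bright (np.float64(-42.0), np.float64(40.4))
  x -30 y -45.8 44.9 mid -0.4 bright (np.float64(-42.8), np.float64(37.3))
  x -20 y -45.8 45.0 mid -0.4 bright (np.float64(-42.8), np.float64(38.9))
  x -10 y -45.1 44.3 mid -0.4 bright (np.float64(-42.0), np.float64(41.2))
  x 0 y -45.9 45.0 mid -0.4 bright (np.float64(-42.8), np.float64(40.5))
  dark pad med [-82.5   7.5] [-100.5  -43.6] [-65.1  44. ] 226
ctrl xmin(z.02) rail end [-104.7 -101.2  -98. ]
  x -110 y -43.3 40.5 mid -1.4 bright (np.float64(-40.1), np.float64(40.1))
  x -100 y -44.4 42.9 mid -0.8 bright (np.float64(-44.1), np.float64(42.1))
  x -90 y -45.6 41.7 mid -1.9 bright 
[... 1412 characters left out ...]
2, 72, 9), (56, 73, 13)]
ct [(-116, 143, 111), (-112, 143, 111), (-108, 132, 112), (-104, 100, 64), (-100, 110, 10), (-96, 119, 9), (-92, 128, 9), (-88, 127, 9), (-84, 125, 9), (-80, 130, 10), (-76, 156, 8), (-72, 210, 8), (-68, 234, 7), (-64, 236, 8), (-60, 236, 8), (-56, 234, 8), (-52, 215, 7), (-48, 188, 8), (-44, 187, 8), (-40, 189, 7), (-36, 169, 6), (-32, 167, 16), (-28, 190, 15), (-24, 192, 16), (-20, 192, 15), (-16, 192, 15), (-12, 191, 15), (-8, 191, 16), (-4, 191, 15), (0, 191, 15), (4, 192, 15), (8, 191, 15), (12, 191, 15), (16, 190, 15), (20, 186, 21), (24, 202, 84), (28, 216, 52), (32, 218, 6), (36, 207, 8), (40, 161, 7), (44, 122, 11), (48, 141, 14), (52, 210, 7), (56, 232, 4)]
```

```bash
cat >> h.py <<'E'
from scipy.spatial.transform import Rotation as Ro
CH=(np.array([.558,-.210]),np.radians(-14.6)); CT=(np.array([.5974,.2257]),np.radians(7.5))
def rel(dev,x,y,ztip,yaw=None):
    "slide (mm) and dr to put tip at device coords x,y (mm), ztip (m), tool x along the device x"
    o,a=dev; a2=a if yaw is None else yaw; c,s=np.cos(a),np.sin(a)
    p=np.r_[o+np.array([x*c-y*s,x*s+y*c])/1000,ztip+.186]
    st=read_state(); R=Ro.from_rotvec(st["orientation"])
    T=Ro.from_matrix(np.c_[[np.cos(a2),np.sin(a2),0],[np.sin(a2),-np.cos(a2),0],[0,0,-1]])
    print("slide",R.inv().apply((p-st["tool_pos"])*1000).round(1),"dr",(R.inv()*T).as_rotvec().round(3),"t",round(st["t"],2))
def where(dev):
    o,a=dev; st=read_state(); c,s=np.cos(a),np.sin(a); D=np.array([[c,s,0],[-s,c,0],[0,0,1]])
    q=np.array(st["tool_pos"])-[*o,.186]; f=D@np.array(st["force"])
    print("tip dev mm",(D@q*1000).round(1),"F dev",f.round(1),"open",round(st["opening"]*1000,1),"grip",round(st["gripper_force"],1),"t",round(st["t"],2))
E
python3 - <<'E'
from h import *
rel(CH,-87,0,.06); rel(CH,-87,0,.13)
z=np.load("top0.npz"); V=cv2.cvtColor(z["im"],cv2.COLOR_RGB2GRAY)
for n,(o,a) in(("ch",CH),("ct",CT)):
    c,s=np.cos(a),np.sin(a); ys=np.arange(-48,49,3.)
    acc=0
    for x in range(-50,-35,3) if n=="ch" else range(-20,15,5):
        X=np.array([[o[0]+(x*c-y*s)/1000,o[1]+(x*s+y*c)/1000,.039] for y in ys]); uv=proj("top",X).astype(np.float32)
        acc=acc+cv2.remap(V,uv[:,:1],uv[:,1:],cv2.INTER_LINEAR).ravel().astype(float)
    print(n,[(int(y),int(v/ (5 if n=="ch" else 7))) for y,v in zip(ys,acc)])
E
```

```text
slide [ 365.  -243.7  158.3] dr [-0.002  0.     0.65 ] t 0.1
slide [ 365.  -243.8   88.3] dr [-0.002  0.     0.65 ] t 0.1
ch [(-48, 114), (-45, 111), (-42, 141), (-39, 184), (-36, 192), (-33, 184), (-30, 201), (-27, 185), (-24, 118), (-21, 75), (-18, 69), (-15, 70), (-12, 75), (-9, 103), (-6, 155), (-3, 183), (0, 186), (3, 188), (6, 183), (9, 154), (12, 99), (15, 74), (18, 74), (21, 95), (24, 148), (27, 194), (30, 199), (33, 195), (36, 197), (39, 178), (42, 117), (45, 77), (48, 95)]
ct [(-48, 78), (-45, 90), (-42, 131), (-39, 182), (-36, 210), (-33, 218), (-30, 225), (-27, 227), (-24, 216), (-21, 196), (-18, 184), (-15, 184), (-12, 188), (-9, 187), (-6, 183), (-3, 182), (0, 182), (3, 182), (6, 182), (9, 183), (12, 183), (15, 182), (18, 177), (21, 157), (24, 145), (27, 186), (30, 216), (33, 214), (36, 208), (39, 214), (42, 201), (45, 163), (48, 130)]
```

Request:
{"fn": "servo_tool", "kwargs": {
  "increments": [
    {"slide": [90, -60, 20], "dr": [0, 0, 0.15], "jaw": 1},
    {"slide": [365, -244, 88], "dr": [0, 0, 0.65], "jaw": 1},
    {"slide": [365, -244, 88], "dr": [0, 0, 0.65], "jaw": 1},
    {"slide": [365, -244, 88], "dr": [0, 0, 0.65], "jaw": 1},
    {"slide": [365, -244, 88], "dr": [0, 0, 0.65], "jaw": 1},
    {"slide": [365, -244, 88], "dr": [0, 0, 0.65], "jaw": 1},
    {"slide": [365, -244, 88], "dr": [0, 0, 0.65], "jaw": 1},
    {"slide": [365, -244, 88], "dr": [0, 0, 0.65], "jaw": 1},
    {"slide": [365, -244, 88], "dr": [0, 0, 0.65], "jaw": 1},
    {"slide": [365, -244, 88], "dr": [0, 0, 0.65], "jaw": 1},
    {"slide": [365, -244, 88], "dr": [0, 0, 0.65], "jaw": 1},
    {"slide": [365, -244, 130], "dr": [0, 0, 0.65], "jaw": 1},
    {"slide": [365, -244, 180], "dr": [0, 0, 0.65], "jaw": 1},
    {"slide": [365, -244, 180], "dr": [0, 0, 0.65], "jaw": 1}
  ],
  "force": 20
}}

```text
t: 1.5
tool_pos: [0.4699, -0.188, 0.2182]
orientation: [-3.112, 0.402, 0.018]
force: [-2.4, 0.6, 0.0]
opening: 0.0004
gripper_force: 0.0
```

```bash
sed -i 's/\.5974,\.2257/.5972,.2270/' h.py
python3 - <<'E'
from h import *
where(CH); rel(CH,-87,0,.026); im,_=read_camera("top")
cv2.imwrite("pics/p1.png",cv2.resize(im[130:250,270:390,::-1],None,fx=5,fy=5,interpolation=cv2.INTER_CUBIC))
E
```

```text
tip dev mm [-90.8  -1.   32.2] F dev [-2.5 -0.   0. ] open 0.4 grip 0.0 t 1.5
slide [ 3.9 -1.   6.1] dr [-0.002  0.012 -0.002] t 1.5
```

View pics/p1.png

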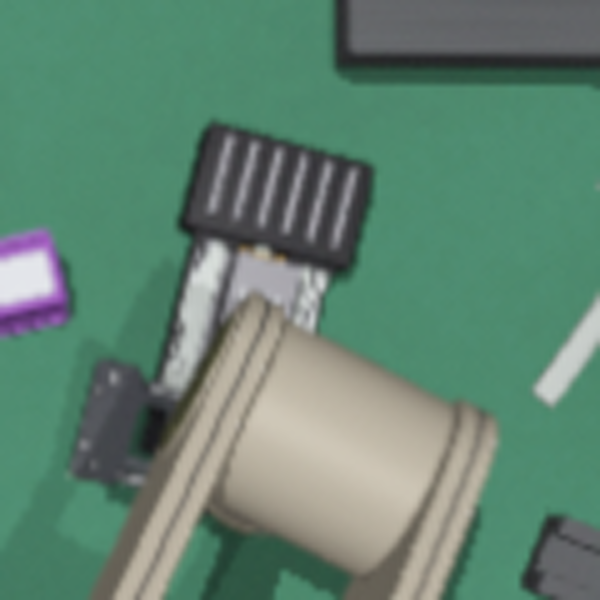

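The arm stands over the pad end, hiding it, and the charger hasn't moved. I press down slowly.

Request:
{"fn": "servo_tool", "kwargs": {
  "increments": [
    {"slide": [1, -1, 0], "dr": [0, 0, 0], "jaw": 1},
    {"slide": [1, -1, 4], "dr": [0, 0, 0], "jaw": 1},
    {"slide": [1, -1, 7], "dr": [0, 0, 0], "jaw": 1},
    {"slide": [1, -1, 8.5], "dr": [0, 0, 0], "jaw": 1},
    {"slide": [1, -1, 10], "dr": [0, 0, 0], "jaw": 1},
    {"slide": [1, -1, 11.5], "dr": [0, 0, 0], "jaw": 1},
    {"slide": [1, -1, 13], "dr": [0, 0, 0], "jaw": 1},
    {"slide": [1, -1, 14], "dr": [0, 0, 0], "jaw": 1},
    {"slide": [1, -1, 14], "dr": [0, 0, 0], "jaw": 1}
  ]
}}

```text
t: 2.45
tool_pos: [0.475, -0.1874, 0.2105]
orientation: [-3.116, 0.4, 0.001]
force: [-0.7, -0.3, 0.0]
opening: 0.0004
gripper_force: 0.0
```

Run:
```python
from h import *
where(CH); rel(CH,-87,0,.016)
```

```text
tip dev mm [-86.    0.9  24.5] F dev [-0.6 -0.4  0. ] open 0.4 grip 0.0 t 2.45
slide [-1.   0.9  8.5] dr [-0.  0. -0.] t 2.45
```

Request:
{"fn": "servo_tool", "kwargs": {
  "increments": [
    {"slide": [-1, 1, 1.5], "dr": [0, 0, 0], "jaw": 1},
    {"slide": [-1, 1, 3], "dr": [0, 0, 0], "jaw": 1},
    {"slide": [-1, 1, 4], "dr": [0, 0, 0], "jaw": 1},
    {"slide": [-1, 1, 5], "dr": [0, 0, 0], "jaw": 1},
    {"slide": [-1, 1, 6], "dr": [0, 0, 0], "jaw": 1},
    {"slide": [-1, 1, 7], "dr": [0, 0, 0], "jaw": 1},
    {"slide": [-1, 1, 8], "dr": [0, 0, 0], "jaw": 1},
    {"slide": [-1, 1, 8.5], "dr": [0, 0, 0], "jaw": 1},
    {"slide": [-1, 1, 8.5], "dr": [0, 0, 0], "jaw": 1}
  ]
}}

```text
t: 3.35
tool_pos: [0.474, -0.1883, 0.2023]
orientation: [3.116, -0.4, 0.001]
force: [-0.5, -0.1, 4.1]
opening: 0.0008
gripper_force: 2.1
```

Run:
```python
from h import *
where(CH)
def packtop(n="top"):
    im,d=read_camera(n)
    return im,d
im,d=packtop("scene"); C=cloud("scene",d); Z=C[...,2]
L=(C[...,:2]-CH[0]); a=CH[1]; lx=(L@[np.cos(a),np.sin(a)])*1000; ly=(L@[-np.sin(a),np.cos(a)])*1000
m=(np.abs(lx)<70)&(np.abs(ly)<30)&(Z>.07)&(Z<.085); print(m.sum(),lx[m].min(),lx[m].max(),np.median(lx[m]))
z0=np.load("scene0.npz"); C=cloud("scene",z0["d"]);Z=C[...,2];L=(C[...,:2]-CH[0]);lx=(L@[np.cos(a),np.sin(a)])*1000; ly=(L@[-np.sin(a),np.cos(a)])*1000
m=(np.abs(lx)<70)&(np.abs(ly)<30)&(Z>.07)&(Z<.085); print(m.sum(),lx[m].min(),lx[m].max(),np.median(lx[m]))
```

```text
tip dev mm [-86.8  -0.2  16.3] F dev [-0.5 -0.2  4.1] open 0.8 grip 2.1 t 3.35
208 -61.29498145910138 4.751325225544612 -26.075619182093728
217 -28.869554797393107 39.17603020376361 7.279742468908677
```

Request:
{"fn": "servo_tool", "kwargs": {
  "increments": [
    {"slide": [-2, 0, -5], "dr": [0, 0, 0], "jaw": 1},
    {"slide": [-2, 0, -15], "dr": [0, 0, 0], "jaw": 1},
    {"slide": [-2, 0, -45], "dr": [0, 0, 0], "jaw": 0.5},
    {"slide": [-2, 0, -90], "dr": [0, 0, 0], "jaw": 0.1},
    {"slide": [-2, 0, -110], "dr": [0, 0, 0], "jaw": 0.1},
    {"slide": [-2, 0, -110], "dr": [0, 0, 0], "jaw": 0.1}
  ]
}}

```text
t: 4.0
tool_pos: [0.4732, -0.1883, 0.3171]
orientation: [3.114, -0.399, 0.011]
force: [0.6, -0.1, 1.1]
opening: 0.0277
gripper_force: 0.0
```

Run:
```python
from h import *
where(CH)
im,d=read_camera("scene"); cv2.imwrite("pics/s1.png",cv2.resize(im[120:220,140:260,::-1],None,fx=6,fy=6,interpolation=cv2.INTER_CUBIC))
a=CH[1]
z0=np.load("scene0.npz")
for D,I in((d,im),(z0["d"],z0["im"])):
    C=cloud("scene",D);Z=C[...,2];L=(C[...,:2]-CH[0]);lx=(L@[np.cos(a),np.sin(a)])*1000; ly=(L@[-np.sin(a),np.cos(a)])*1000
    m=(np.abs(lx)<110)&(np.abs(ly)<30)&(Z>.07)&(Z<.085); print(m.sum(),np.percentile(lx[m],[2,50,98]).round(1),np.percentile(ly[m],[2,50,98]).round(1),np.median(Z[m]))
    # white label by colour at z=.078
    h=cv2.cvtColor(I,cv2.COLOR_RGB2HSV); w=m&(h[...,2]>200)&(h[...,1]<40); v,u=np.nonzero(w)
    if len(v): X=onplane("scene",np.c_[u,v],.078)[:,:2]-CH[0]; print("label",len(v),(X.mean(0)@np.array([[np.cos(a),-np.sin(a)],[np.sin(a),np.cos(a)]])*1000).round(1))
```

```text
tip dev mm [-87.5  -0.4 131.1] F dev [0.6 0.1 1.1] open 27.7 grip 0.0 t 4.0
218 [-57.8 -24.1   6.2] [-18.7   6.8  23.8] 0.07845767115314889
label 80 [-37.4  -4.1]
217 [-26.6   7.3  37.6] [-20.1   6.3  21.3] 0.07736387439885761
label 123 [ 1.5 -1.4]
```

View pics/s1.png

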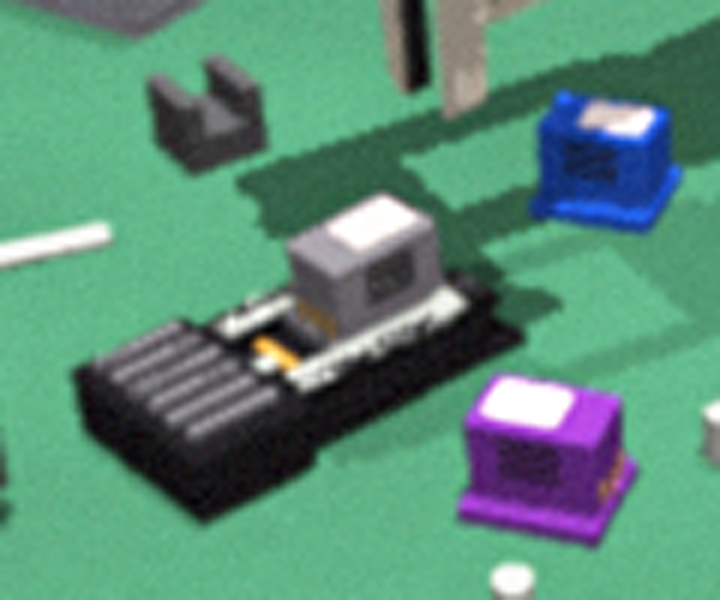

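The scene crop shows the pack sprung out about 32 mm along the charger rail, at about (360,270) in the crop, upright and free. I go over it and grip.

Run:
```python
from h import *
rel(CH,-32,0,.1); rel(CH,-32,0,.047)
```

```text
slide [56.2 -0.3 28.8] dr [ 0.001 -0.004 -0.   ] t 4.05
slide [55.9 -0.3 81.8] dr [ 0.001 -0.004 -0.   ] t 4.05
```

Request:
{"fn": "servo_tool", "kwargs": {
  "increments": [
    {"slide": [25, 0, 0], "dr": [0, 0, 0], "jaw": 0},
    {"slide": [56, 0, 0], "dr": [0, 0, 0], "jaw": 0},
    {"slide": [56, 0, 5], "dr": [0, 0, 0], "jaw": 0},
    {"slide": [56, 0, 20], "dr": [0, 0, 0], "jaw": 0},
    {"slide": [56, 0, 40], "dr": [0, 0, 0], "jaw": 0},
    {"slide": [56, 0, 60], "dr": [0, 0, 0], "jaw": 0},
    {"slide": [56, 0, 70], "dr": [0, 0, 0], "jaw": 0},
    {"slide": [56, 0, 74], "dr": [0, 0, 0], "jaw": 0},
    {"slide": [56, 0, 74], "dr": [0, 0, 0], "jaw": 0},
    {"slide": [56, 0, 74], "dr": [0, 0, 0], "jaw": 0}
  ]
}}

```text
t: 5.05
tool_pos: [0.5263, -0.202, 0.239]
orientation: [3.116, -0.4, 0.002]
force: [-0.3, -0.3, 0.1]
opening: 0.093
gripper_force: 0.0
```

Run:
```python
from h import *
where(CH); rel(CH,-32,0,.046)
```

```text
tip dev mm [-32.7  -0.3  53. ] F dev [-0.2 -0.4  0.1] open 93.0 grip 0.0 t 5.05
slide [ 0.7 -0.3  7. ] dr [ 0.    -0.001 -0.   ] t 5.05
```

Request:
{"fn": "servo_tool", "kwargs": {
  "increments": [
    {"slide": [0, 0, 4], "dr": [0, 0, 0], "jaw": 0},
    {"slide": [0, 0, 6.5], "dr": [0, 0, 0], "jaw": 0.3},
    {"slide": [0, 0, 6.5], "dr": [0, 0, 0], "jaw": 0.5},
    {"slide": [0, 0, 6.5], "dr": [0, 0, 0], "jaw": 0.7},
    {"slide": [0, 0, 6.5], "dr": [0, 0, 0], "jaw": 0.7},
    {"slide": [0, 0, 6.5], "dr": [0, 0, 0], "jaw": 0.7},
    {"slide": [0, 0, 6.5], "dr": [0, 0, 0], "jaw": 0.7},
    {"slide": [0, 0, 6.5], "dr": [0, 0, 0], "jaw": 0.7}
  ],
  "force": 12
}}

```text
t: 5.85
tool_pos: [0.5262, -0.2019, 0.2318]
orientation: [3.116, -0.4, 0.0]
force: [1.0, -1.7, -1.2]
opening: 0.0419
gripper_force: 12.3
```

Run:
```python
from h import *
where(CH); print(read_state()["wrist_torque"])
```

```text
tip dev mm [-32.9  -0.1  45.8] F dev [ 1.4 -1.4 -1.2] open 41.9 grip 12.3 t 5.85
[-0.054971   -0.00912239  0.05718693]
```

Request:
{"fn": "servo_tool", "kwargs": {
  "increments": [
    {"slide": [-1, 0, -0.4], "dr": [0, 0, 0], "jaw": 0.7},
    {"slide": [-3, 0, -0.8], "dr": [0, 0, 0], "jaw": 0.7},
    {"slide": [-7, 0, -0.8], "dr": [0, 0, 0], "jaw": 0.7},
    {"slide": [-11, 0, -0.8], "dr": [0, 0, 0], "jaw": 0.7},
    {"slide": [-15, 0, -0.8], "dr": [0, 0, 0], "jaw": 0.7}
  ],
  "force": 22
}}

```text
t: 6.35
tool_pos: [0.5112, -0.198, 0.2325]
orientation: [-3.116, 0.4, 0.0]
force: [0.9, -0.3, -2.3]
opening: 0.0419
gripper_force: 22.0
```

Run:
```python
from h import *
where(CH); print(read_state()["wrist_torque"])
```

```text
tip dev mm [-48.3  -0.1  46.5] F dev [ 1.  -0.  -2.3] open 41.9 grip 22.0 t 6.35
[-0.03446461 -0.24134751 -0.00618357]
```

Request:
{"fn": "servo_tool", "kwargs": {
  "increments": [
    {"slide": [-7, 0, 0], "dr": [0, 0, 0], "jaw": 0.7},
    {"slide": [-15, 0, 0], "dr": [0, 0, 0], "jaw": 0.7},
    {"slide": [-23, 0, 0], "dr": [0, 0, 0], "jaw": 0.7},
    {"slide": [-31, 0, 0], "dr": [0, 0, 0], "jaw": 0.7},
    {"slide": [-39, 0, 0], "dr": [0, 0, 0], "jaw": 0.7},
    {"slide": [-48, 0, 0], "dr": [0, 0, 0], "jaw": 0.7},
    {"slide": [-58, 0, 0], "dr": [0, 0, 0], "jaw": 0.7},
    {"slide": [-68, 0, -1], "dr": [0, 0, 0], "jaw": 0.7},
    {"slide": [-78, 0, -3], "dr": [0, 0, 0], "jaw": 0.7},
    {"slide": [-84, 0, -12], "dr": [0, 0, 0], "jaw": 0.7},
    {"slide": [-86, 0, -30], "dr": [0, 0, 0], "jaw": 0.7},
    {"slide": [-86, 0, -60], "dr": [0, 0, 0], "jaw": 0.7},
    {"slide": [-86, 0, -85], "dr": [0, 0, 0], "jaw": 0.7},
    {"slide": [-86, 0, -95], "dr": [0, 0, 0], "jaw": 0.7}
  ]
}}

```text
t: 7.75
tool_pos: [0.4287, -0.1766, 0.3304]
orientation: [3.114, -0.4, 0.006]
force: [0.4, 0.2, -3.0]
opening: 0.0417
gripper_force: 22.0
```

Run:
```python
from h import *
where(CH); rel(CT,-135,0,.130); rel(CT,-135,0,.06)
st=read_state();print(st["q"])
```

```text
tip dev mm [-133.6   -0.3  144.4] F dev [ 0.3  0.3 -3. ] open 41.7 grip 22.0 t 7.75
slide [ -64.  -382.3   13.7] dr [ 0.002 -0.004 -0.386] t 7.75
slide [ -64.3 -382.4   83.7] dr [ 0.002 -0.004 -0.386] t 7.75
[-5.01537415e-01 -2.01833740e-01  1.94939713e+00 -2.52132568e-05
  1.38966244e+00  1.32453451e+00]
```

Request:
{"fn": "servo_tool", "kwargs": {
  "increments": [
    {"slide": [-4, -25, 0], "dr": [0, 0, -0.02], "jaw": 0.7},
    {"slide": [-11, -65, 0], "dr": [0, 0, -0.06], "jaw": 0.7},
    {"slide": [-18, -110, 0], "dr": [0, 0, -0.11], "jaw": 0.7},
    {"slide": [-26, -155, 0], "dr": [0, 0, -0.16], "jaw": 0.7},
    {"slide": [-34, -200, 0], "dr": [0, 0, -0.21], "jaw": 0.7},
    {"slide": [-41, -245, 0], "dr": [0, 0, -0.26], "jaw": 0.7},
    {"slide": [-49, -290, 0], "dr": [0, 0, -0.31], "jaw": 0.7},
    {"slide": [-56, -330, 10], "dr": [0, 0, -0.35], "jaw": 0.7},
    {"slide": [-61, -362, 25], "dr": [0, 0, -0.38], "jaw": 0.7},
    {"slide": [-64, -382, 45], "dr": [0, 0, -0.386], "jaw": 0.7},
    {"slide": [-64, -382, 60], "dr": [0, 0, -0.386], "jaw": 0.7},
    {"slide": [-64, -382, 70], "dr": [0, 0, -0.386], "jaw": 0.7},
    {"slide": [-64, -382, 70], "dr": [0, 0, -0.386], "jaw": 0.7},
    {"slide": [-64, -382, 70], "dr": [0, 0, -0.386], "jaw": 0.7}
  ]
}}

```text
t: 9.15
tool_pos: [0.463, 0.2085, 0.2576]
orientation: [3.135, 0.203, -0.0]
force: [1.1, 0.2, -2.6]
opening: 0.0418
gripper_force: 22.0
```

Run:
```python
from h import *
where(CT); rel(CT,-135,0,.0465)
im,d=read_camera("scene"); cv2.imwrite("pics/s2.png",cv2.resize(im[170:300,240:400,::-1],None,fx=4.5,fy=4.5,interpolation=cv2.INTER_CUBIC))
im,d=read_camera("top"); print(); cv2.imwrite("pics/t2.png",cv2.resize(im[130:250,130:250,::-1],None,fx=5,fy=5,interpolation=cv2.INTER_CUBIC))
```

```text
tip dev mm [-135.5   -0.8   71.6] F dev [ 1.1  0.1 -2.6] open 41.8 grip 22.0 t 9.15
slide [ 0.5 -0.8 25.1] dr [ 0.     0.    -0.001] t 9.15
```

View pics/s2.png

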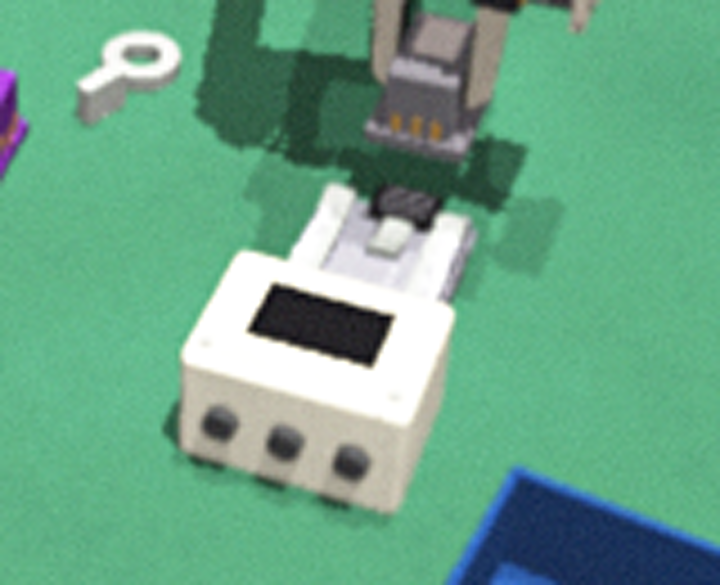

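The pack is held level, nose at about (415,130) in the crop, facing the controller's mouth at about (400,210). I lower it and feel the way in.

Request:
{"fn": "servo_tool", "kwargs": {
  "increments": [
    {"slide": [1, -0.8, 8], "dr": [0, 0, 0], "jaw": 0.7},
    {"slide": [1, -0.8, 17], "dr": [0, 0, 0], "jaw": 0.7},
    {"slide": [1, -0.8, 23], "dr": [0, 0, 0], "jaw": 0.7},
    {"slide": [5, -0.8, 24.6], "dr": [0, 0, 0], "jaw": 0.7},
    {"slide": [10, -0.8, 24.6], "dr": [0, 0, 0], "jaw": 0.7},
    {"slide": [15, -0.8, 24.6], "dr": [0, 0, 0], "jaw": 0.7},
    {"slide": [20, -0.8, 24.6], "dr": [0, 0, 0], "jaw": 0.7},
    {"slide": [25, -0.8, 24.6], "dr": [0, 0, 0], "jaw": 0.7},
    {"slide": [30, -0.8, 24.6], "dr": [0, 0, 0], "jaw": 0.7},
    {"slide": [30, -0.8, 24.6], "dr": [0, 0, 0], "jaw": 0.7}
  ]
}}

```text
t: 10.25
tool_pos: [0.4933, 0.2142, 0.2332]
orientation: [-3.135, -0.205, -0.001]
force: [0.4, -1.0, -2.2]
opening: 0.0421
gripper_force: 22.0
```

Run:
```python
from h import *
where(CT); print(read_state()["wrist_torque"])
# lateral check: pack nose/flange and lips in scene view
im,d=read_camera("scene"); cv2.imwrite("pics/s3.png",cv2.resize(im[180:260,280,].reshape(80,1,3) if 0 else im[180:260,290:380,::-1],None,fx=7,fy=7,interpolation=cv2.INTER_CUBIC))
```

```text
tip dev mm [-104.7    0.9   47.2] F dev [ 0.3 -1.  -2.2] open 42.1 grip 22.0 t 10.25
[ 0.02454259 -0.03083188 -0.02519283]
```

View pics/s3.png

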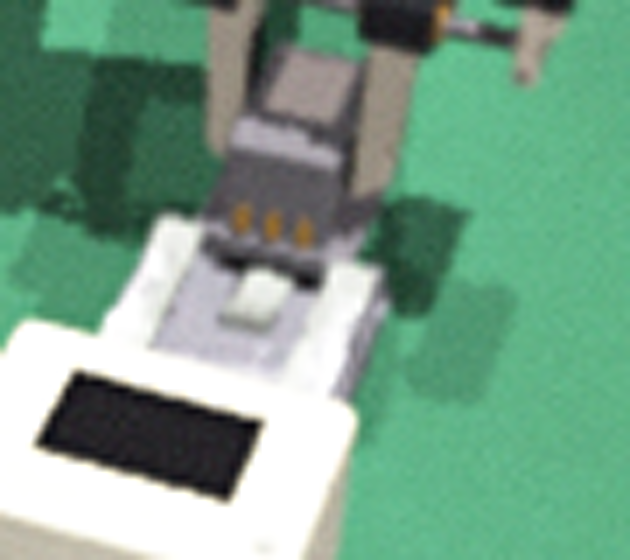

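The nose is at the mouth between the lips, at the crop's (275,250), maybe 1 mm too far to +y. I shift it and go in gently.

Request:
{"fn": "servo_tool", "kwargs": {
  "increments": [
    {"slide": [0, 1.2, 0.4], "dr": [0, 0, 0], "jaw": 0.7},
    {"slide": [3, 1.2, 0.4], "dr": [0, 0, 0], "jaw": 0.7},
    {"slide": [6, 1.2, 0.4], "dr": [0, 0, 0], "jaw": 0.7},
    {"slide": [9, 1.2, 0.4], "dr": [0, 0, 0], "jaw": 0.7},
    {"slide": [11, 1.2, 0.4], "dr": [0, 0, 0], "jaw": 0.7}
  ]
}}

```text
t: 10.8
tool_pos: [0.5038, 0.2146, 0.2326]
orientation: [-3.134, -0.205, 0.0]
force: [-2.4, 3.1, -2.5]
opening: 0.0418
gripper_force: 22.0
```

Run:
```python
from h import *
where(CT); print(read_state()["wrist_torque"])
```

```text
tip dev mm [-94.2  -0.1  46.6] F dev [-2.   3.4 -2.5] open 41.8 grip 22.0 t 10.8
[0.44601731 0.32138859 0.02204129]
```

Request:
{"fn": "servo_tool", "kwargs": {
  "increments": [
    {"slide": [-0.5, -0.8, 0], "dr": [0, 0, 0], "jaw": 0.7},
    {"slide": [1, -0.8, 0], "dr": [0, 0, 0], "jaw": 0.7},
    {"slide": [3, -0.8, 0], "dr": [0, 0, 0], "jaw": 0.7},
    {"slide": [5, -0.8, 0], "dr": [0, 0, 0], "jaw": 0.7},
    {"slide": [7, -0.8, 0], "dr": [0, 0, 0], "jaw": 0.7}
  ]
}}

```text
t: 11.3
tool_pos: [0.5106, 0.2161, 0.2326]
orientation: [-3.135, -0.205, -0.0]
force: [-0.7, 1.2, -3.7]
opening: 0.0417
gripper_force: 22.0
```

Run:
```python
from h import *
where(CT); print(read_state()["wrist_torque"])
```

```text
tip dev mm [-87.3   0.5  46.6] F dev [-0.5  1.3 -3.7] open 41.7 grip 22.0 t 11.3
[0.13720578 0.03540098 0.05311765]
```

Request:
{"fn": "servo_tool", "kwargs": {
  "increments": [
    {"slide": [2, -0.4, 0.2], "dr": [0, 0, 0], "jaw": 0.7},
    {"slide": [4, -0.4, 0.2], "dr": [0, 0, 0], "jaw": 0.7},
    {"slide": [6, -0.4, 0.2], "dr": [0, 0, 0], "jaw": 0.7},
    {"slide": [8, -0.4, 0.2], "dr": [0, 0, 0], "jaw": 0.7},
    {"slide": [10, -0.4, 0.2], "dr": [0, 0, 0], "jaw": 0.7}
  ]
}}

```text
t: 11.8
tool_pos: [0.5204, 0.2178, 0.2325]
orientation: [-3.135, -0.205, 0.0]
force: [-1.9, -0.0, -0.3]
opening: 0.0418
gripper_force: 22.0
```

Run:
```python
from h import *
where(CT); print(read_state()["wrist_torque"])
```

```text
tip dev mm [-77.3   0.9  46.5] F dev [-1.9  0.2 -0.3] open 41.8 grip 22.0 t 11.8
[0.02131292 0.25264468 0.02635463]
```

Request:
{"fn": "servo_tool", "kwargs": {
  "increments": [
    {"slide": [2, 0, 0], "dr": [0, 0, 0], "jaw": 0.7},
    {"slide": [4, 0, 0], "dr": [0, 0, 0], "jaw": 0.7},
    {"slide": [6, 0, 0], "dr": [0, 0, 0], "jaw": 0.7},
    {"slide": [8, 0, 0], "dr": [0, 0, 0], "jaw": 0.7},
    {"slide": [10, 0, 0], "dr": [0, 0, 0], "jaw": 0.7}
  ],
  "force": 28
}}

```text
t: 12.3
tool_pos: [0.5307, 0.2192, 0.2327]
orientation: [-3.135, -0.205, -0.002]
force: [-0.5, -0.3, 0.3]
opening: 0.0417
gripper_force: 28.0
```

Run:
```python
from h import *
where(CT); print(read_state()["wrist_torque"])
```

```text
tip dev mm [-66.9   0.9  46.7] F dev [-0.5 -0.3  0.3] open 41.7 grip 28.0 t 12.3
[ 0.03388268 -0.06100692  0.00784024]
```

Rides over the tooth freely. On to about -25 (before the plunger).

Request:
{"fn": "servo_tool", "kwargs": {
  "increments": [
    {"slide": [3, 0, 0], "dr": [0, 0, 0], "jaw": 0.7},
    {"slide": [6, 0, 0], "dr": [0, 0, 0], "jaw": 0.7},
    {"slide": [9, 0, 0], "dr": [0, 0, 0], "jaw": 0.7},
    {"slide": [12, 0, 0], "dr": [0, 0, 0], "jaw": 0.7},
    {"slide": [15, 0, 0], "dr": [0, 0, 0], "jaw": 0.7},
    {"slide": [18, 0, 0], "dr": [0, 0, 0], "jaw": 0.7},
    {"slide": [21, 0, 0], "dr": [0, 0, 0], "jaw": 0.7}
  ]
}}

```text
t: 13.0
tool_pos: [0.5513, 0.2218, 0.2323]
orientation: [3.135, 0.205, -0.0]
force: [0.1, -0.7, -0.2]
opening: 0.042
gripper_force: 28.0
```

Run:
```python
from h import *
where(CT); print(read_state()["wrist_torque"])
```

```text
tip dev mm [-46.2   0.9  46.3] F dev [ 0.  -0.7 -0.2] open 42.0 grip 28.0 t 13.0
[ 0.00934071  0.06006711 -0.01106238]
```

Request:
{"fn": "servo_tool", "kwargs": {
  "increments": [
    {"slide": [3, 0, 0], "dr": [0, 0, 0], "jaw": 0.7},
    {"slide": [6, 0.1, 0], "dr": [0, 0, 0], "jaw": 0.7},
    {"slide": [9, 0.2, 0], "dr": [0, 0, 0], "jaw": 0.7},
    {"slide": [12, 0.2, 0], "dr": [0, 0, 0], "jaw": 0.7},
    {"slide": [15, 0.2, 0], "dr": [0, 0, 0], "jaw": 0.7},
    {"slide": [18, 0.2, 0], "dr": [0, 0, 0], "jaw": 0.7},
    {"slide": [21, 0.2, 0], "dr": [0, 0, 0], "jaw": 0.7},
    {"slide": [24, 0.2, 0], "dr": [0, 0, 0], "jaw": 0.7},
    {"slide": [27, 0.2, 0], "dr": [0, 0, 0], "jaw": 0.7}
  ]
}}

```text
t: 13.9
tool_pos: [0.5775, 0.2251, 0.2316]
orientation: [3.135, 0.205, -0.003]
force: [-4.8, -0.5, -5.6]
opening: 0.042
gripper_force: 28.0
```

Run:
```python
from h import *
where(CT); print(read_state()["wrist_torque"])
```

```text
tip dev mm [-19.8   0.7  45.6] F dev [-4.8  0.1 -5.6] open 42.0 grip 28.0 t 13.9
[-0.07494134  0.42165834 -0.06976252]
```

Request:
{"fn": "servo_tool", "kwargs": {
  "increments": [
    {"slide": [0, 0, 0.4], "dr": [0, 0, 0], "jaw": 0.7},
    {"slide": [0, 0, 0.8], "dr": [0, 0, 0], "jaw": 0.7},
    {"slide": [0, 0, 0.8], "dr": [0, 0, 0], "jaw": 0.7}
  ]
}}

```text
t: 14.2
tool_pos: [0.5779, 0.2251, 0.2316]
orientation: [-3.135, -0.205, -0.001]
force: [-2.2, -0.3, -3.2]
opening: 0.0419
gripper_force: 28.0
```

Run:
```python
from h import *
where(CT); print(read_state()["wrist_torque"])
```

```text
tip dev mm [-19.4   0.7  45.6] F dev [-2.2  0.  -3.2] open 41.9 grip 28.0 t 14.2
[-0.10802301  0.1619804   0.01787579]
```

Request:
{"fn": "servo_tool", "kwargs": {
  "increments": [
    {"slide": [1.5, 0, 0], "dr": [0, 0, 0], "jaw": 0.7},
    {"slide": [3, 0, 0], "dr": [0, 0, 0], "jaw": 0.7},
    {"slide": [4.5, 0, 0.1], "dr": [0, 0, 0], "jaw": 0.7},
    {"slide": [6, 0, 0.2], "dr": [0, 0, 0], "jaw": 0.7}
  ]
}}

```text
t: 14.6
tool_pos: [0.584, 0.226, 0.2315]
orientation: [-3.135, -0.205, -0.001]
force: [-4.1, -0.9, -1.8]
opening: 0.0415
gripper_force: 28.0
```

Run:
```python
from h import *
where(CT); print(read_state()["wrist_torque"])
```

```text
tip dev mm [-13.2   0.7  45.5] F dev [-4.2 -0.3 -1.8] open 41.5 grip 28.0 t 14.6
[-0.05940956  0.24617636 -0.00146588]
```

Request:
{"fn": "servo_tool", "kwargs": {
  "increments": [
    {"slide": [1.5, 0, 0], "dr": [0, 0, 0], "jaw": 0.7},
    {"slide": [3, 0, 0], "dr": [0, 0, 0], "jaw": 0.7},
    {"slide": [4.5, 0, 0], "dr": [0, 0, 0], "jaw": 0.7},
    {"slide": [6, 0, 0], "dr": [0, 0, 0], "jaw": 0.7},
    {"slide": [7.5, 0, 0], "dr": [0, 0, 0], "jaw": 0.7}
  ]
}}

```text
t: 15.1
tool_pos: [0.591, 0.2269, 0.2315]
orientation: [3.135, 0.205, -0.002]
force: [-7.7, -1.7, 1.1]
opening: 0.042
gripper_force: 28.0
```

Run:
```python
from h import *
where(CT); print(read_state()["wrist_torque"])
```

```text
tip dev mm [-6.2  0.8 45.5] F dev [-7.9 -0.6  1.1] open 42.0 grip 28.0 t 15.1
[-0.14102229  0.98330728  0.0255244 ]
```

Request:
{"fn": "servo_tool", "kwargs": {
  "increments": [
    {"slide": [1, 0, -0.3], "dr": [0, 0, 0], "jaw": 0.7},
    {"slide": [2, 0, -0.3], "dr": [0, 0, 0], "jaw": 0.7},
    {"slide": [3, 0, -0.3], "dr": [0, 0, 0], "jaw": 0.7}
  ]
}}

```text
t: 15.4
tool_pos: [0.5937, 0.2273, 0.2315]
orientation: [3.135, 0.206, -0.003]
force: [-8.8, -1.3, 0.6]
opening: 0.0417
gripper_force: 28.0
```

Run:
```python
from h import *
where(CT); print(read_state()["wrist_torque"])
```

```text
tip dev mm [-3.4  0.8 45.5] F dev [-8.9 -0.2  0.6] open 41.7 grip 28.0 t 15.4
[-0.15214189  1.09952455  0.00394822]
```

Request:
{"fn": "servo_tool", "kwargs": {
  "increments": [
    {"slide": [1, 0, 0], "dr": [0, 0, 0], "jaw": 0.7},
    {"slide": [2, 0, 0], "dr": [0, 0, 0], "jaw": 0.7}
  ]
}}

```text
t: 15.6
tool_pos: [0.5956, 0.2276, 0.2315]
orientation: [3.135, 0.206, -0.004]
force: [-9.3, -1.2, 0.4]
opening: 0.0419
gripper_force: 28.0
```

Run:
```python
from h import *
where(CT); print(read_state()["wrist_torque"])
```

```text
tip dev mm [-1.5  0.8 45.5] F dev [-9.4  0.1  0.4] open 41.9 grip 28.0 t 15.6
[-0.17309016  1.12980017  0.04666721]
```

Request:
{"fn": "servo_tool", "kwargs": {
  "increments": [
    {"slide": [0.8, 0, 0], "dr": [0, 0, 0], "jaw": 0.7},
    {"slide": [1.6, 0, 0], "dr": [0, 0, 0], "jaw": 0.7}
  ]
}}

```text
t: 15.8
tool_pos: [0.5973, 0.2278, 0.2315]
orientation: [3.135, 0.205, -0.004]
force: [-8.8, -1.9, 0.4]
opening: 0.0419
gripper_force: 28.0
```

Run:
```python
from h import *
where(CT); print(read_state()["wrist_torque"])
```

```text
tip dev mm [ 0.1  0.7 45.5] F dev [-9.  -0.8  0.4] open 41.9 grip 28.0 t 15.8
[-0.15060111  1.18195395  0.04660204]
```

Request:
{"fn": "servo_tool", "kwargs": {
  "increments": [
    {"slide": [0.8, 0, 0], "dr": [0, 0, 0], "jaw": 0.7},
    {"slide": [1.6, 0, 0], "dr": [0, 0, 0], "jaw": 0.7}
  ]
}}

```text
t: 16.0
tool_pos: [0.5989, 0.228, 0.2315]
orientation: [3.135, 0.206, -0.003]
force: [-9.1, -0.8, -0.1]
opening: 0.0417
gripper_force: 28.0
```

Run:
```python
from h import *
where(CT); print(read_state()["wrist_torque"])
im,_=read_camera("scene"); cv2.imwrite("pics/s4.png",cv2.resize(im[180:280,280:390,::-1],None,fx=6,fy=6,interpolation=cv2.INTER_CUBIC))
```

```text
tip dev mm [ 1.8  0.8 45.5] F dev [-9.1  0.4 -0.1] open 41.7 grip 28.0 t 16.0
[-0.17798846  1.03568165  0.05457917]
```

View pics/s4.png

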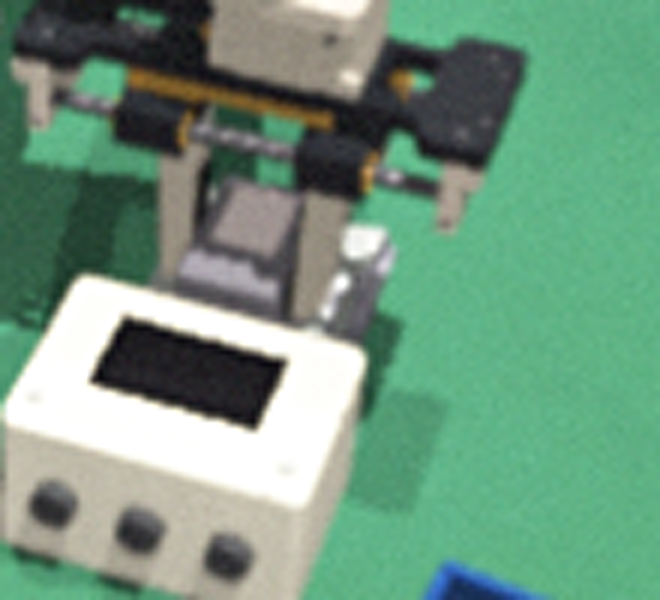

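The pack is nearly home, its top at about (255,225) in the crop, square between the lips. I keep easing it in.

Request:
{"fn": "servo_tool", "kwargs": {
  "increments": [
    {"slide": [0.8, 0, 0], "dr": [0, 0, 0], "jaw": 0.7},
    {"slide": [1.6, 0, 0], "dr": [0, 0, 0], "jaw": 0.7}
  ]
}}

```text
t: 16.25
tool_pos: [0.6001, 0.2282, 0.2315]
orientation: [3.134, 0.206, -0.005]
force: [-13.9, -2.5, 4.1]
opening: 0.0416
gripper_force: 28.0
```

Run:
```python
from h import *
where(CT); print(read_state()["wrist_torque"])
```

```text
tip dev mm [ 3.1  0.8 45.5] F dev [-14.2  -0.6   4.1] open 41.6 grip 28.0 t 16.25
[-0.35409523  1.95149634  0.09127216]
```

Request:
{"fn": "servo_tool", "kwargs": {
  "increments": [
    {"slide": [-1, 0, 0], "dr": [0, 0, 0], "jaw": 0.7},
    {"slide": [-2, 0, 0], "dr": [0, 0, 0], "jaw": 0.7},
    {"slide": [-2, 0, 0], "dr": [0, 0, 0], "jaw": 0.7}
  ]
}}

```text
t: 16.55
tool_pos: [0.5988, 0.2279, 0.2315]
orientation: [3.135, 0.205, -0.001]
force: [-4.5, -0.4, -3.3]
opening: 0.0418
gripper_force: 28.0
```

Run:
```python
from h import *
where(CT); print(read_state()["wrist_torque"])
```

```text
tip dev mm [ 1.7  0.7 45.5] F dev [-4.5  0.2 -3.3] open 41.8 grip 28.0 t 16.55
[0.04067684 0.5254717  0.01174199]
```

Request:
{"fn": "servo_tool", "kwargs": {
  "increments": [
    {"slide": [-1, 0, 0], "dr": [0, 0, 0], "jaw": 0.7},
    {"slide": [-1.8, 0, 0], "dr": [0, 0, 0], "jaw": 0.7},
    {"slide": [-1.8, 0, 0], "dr": [0, 0, 0], "jaw": 0.7}
  ]
}}

```text
t: 16.85
tool_pos: [0.5971, 0.2277, 0.2315]
orientation: [3.135, 0.205, -0.0]
force: [-3.8, 0.6, -5.5]
opening: 0.0418
gripper_force: 28.0
```

Run:
```python
from h import *
where(CT); print(read_state()["wrist_torque"])
```

```text
tip dev mm [-0.1  0.7 45.5] F dev [-3.7  1.1 -5.5] open 41.8 grip 28.0 t 16.85
[ 0.05036929  0.43525406 -0.05373247]
```

Request:
{"fn": "servo_tool", "kwargs": {
  "increments": [
    {"slide": [-0.8, 0, 0.2], "dr": [0, 0, 0], "jaw": 0.7},
    {"slide": [-1.5, 0, 0.3], "dr": [0, 0, 0], "jaw": 0.7},
    {"slide": [-1.5, 0, 0.3], "dr": [0, 0, 0], "jaw": 0.7}
  ]
}}

```text
t: 17.15
tool_pos: [0.5963, 0.2275, 0.2316]
orientation: [-3.135, -0.205, -0.004]
force: [4.9, 1.3, -8.3]
opening: 0.0415
gripper_force: 28.0
```

Run:
```python
from h import *
where(CT); print(read_state()["wrist_torque"])
```

```text
tip dev mm [-0.8  0.6 45.6] F dev [ 5.1  0.7 -8.3] open 41.5 grip 28.0 t 17.15
[ 0.25356608 -0.995556    0.032593  ]
```

The force reversed sharply, from −3.7 N to +5.1 N, so the catch is holding the pack. I relax, release and retreat.

Request:
{"fn": "servo_tool", "kwargs": {
  "increments": [
    {"slide": [0.8, 0, 0], "dr": [0, 0, 0], "jaw": 0.7},
    {"slide": [0.8, 0, 0], "dr": [0, 0, 0], "jaw": 0.5},
    {"slide": [0.8, 0, 0], "dr": [0, 0, 0], "jaw": 0.3},
    {"slide": [0.8, 0, 0], "dr": [0, 0, 0], "jaw": 0.1},
    {"slide": [0.8, 0, 0], "dr": [0, 0, 0], "jaw": 0.1},
    {"slide": [0.8, 0, 0], "dr": [0, 0, 0], "jaw": 0.1},
    {"slide": [0.8, 0, -10], "dr": [0, 0, 0], "jaw": 0.1},
    {"slide": [0.8, 0, -35], "dr": [0, 0, 0], "jaw": 0.1},
    {"slide": [0.8, 0, -75], "dr": [0, 0, 0], "jaw": 0.1},
    {"slide": [0.8, 0, -115], "dr": [0, 0, 0], "jaw": 0.1},
    {"slide": [-45, 0, -130], "dr": [0, 0, 0], "jaw": 0.1},
    {"slide": [-90, 0, -130], "dr": [0, 0, 0], "jaw": 0.1},
    {"slide": [-130, 40, -130], "dr": [0, 0, 0], "jaw": 0.1},
    {"slide": [-150, 85, -130], "dr": [0, 0, 0], "jaw": 0.1},
    {"slide": [-160, 130, -130], "dr": [0, 0, 0], "jaw": 0.1},
    {"slide": [-170, 175, -130], "dr": [0, 0, 0], "jaw": 0.1},
    {"slide": [-170, 215, -130], "dr": [0, 0, 0], "jaw": 0.1},
    {"slide": [-170, 230, -130], "dr": [0, 0, 0], "jaw": 0.1}
  ]
}}

```text
t: 18.95
tool_pos: [0.4569, -0.0257, 0.3626]
orientation: [3.134, 0.201, 0.003]
force: [-0.4, -0.5, -1.3]
opening: 0.0835
gripper_force: 0.0
```

Run:
```python
from h import *
where(CT)
I,d=read_camera("top"); a=CT[1]
C=cloud("top",d);Z=C[...,2];L=(C[...,:2]-CT[0]);lx=(L@[np.cos(a),np.sin(a)])*1000; ly=(L@[-np.sin(a),np.cos(a)])*1000
m=(np.abs(lx+10)<48)&(np.abs(ly)<30)&(Z>.066)&(Z<.09); v,u=np.nonzero(m)
X=onplane("top",np.c_[u,v],.078)[:,:2].astype(np.float32)*1000; r=cv2.minAreaRect(X); print(r,m.sum())
c=np.array(r[0])/1000-CT[0]; print("pack centre in CT mm",c@[np.cos(a),np.sin(a)]*1000,c@[-np.sin(a),np.cos(a)]*1000)
s,_=read_camera("scene")
A=cv2.resize(I[130:220,145:215,::-1],(400,514),interpolation=cv2.INTER_CUBIC); B=cv2.resize(s[190:280,280:350,::-1],(400,514),interpolation=cv2.INTER_CUBIC)
cv2.imwrite("pics/fin.png",np.hstack([A,B]))
```

```text
tip dev mm [-172.1 -232.2  176.6] F dev [-0.4 -0.4 -1.3] open 83.5 grip 0.0 t 18.95
((596.6538696289062, 225.17691040039062), (66.3741455078125, 41.262325286865234), 7.900284290313721) 282
pack centre in CT mm -0.7794190935740575 -1.7362084975621768
```

View pics/fin.png

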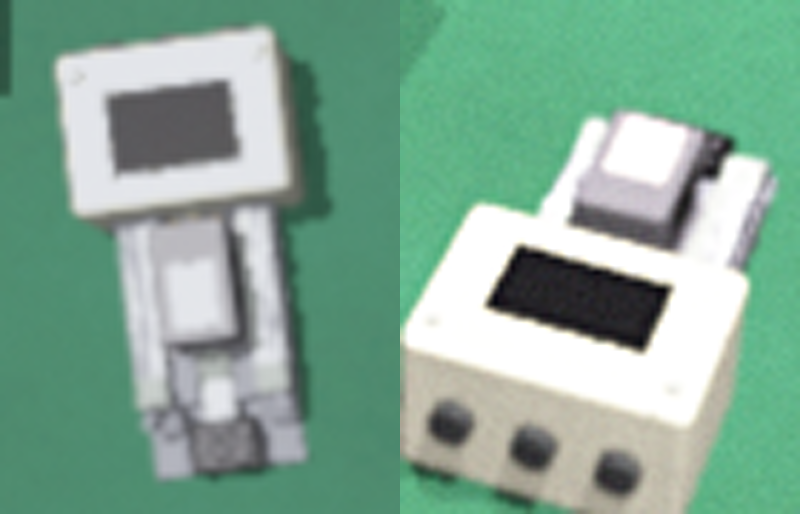

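The pack sits at (200,285) in the left half, 0.8 mm from the measured home position. It stayed put against the plunger, so it is latched, and the gripper is clear.

```bash
python3 -c "
from plant import *
print(close_job())"
```

```text
the job is handed in; nothing more can be done
None
```

The pack is latched in the controller's rail and released, with the gripper clear; the job was handed in at about 19 s, and no force I read was over about 14 N.

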